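Rebuild a microscope's coarse focus on its upright axle

TASK

The microscope lies on its side for service with its focus axle standing up: put its focus parts back on the axle, first the bearing plate over the axle and its two dowel pins, then the knurled tension collar, then the large coarse-focus knob, each fully home on the one below. The knob only goes home once its slot has found the flats of the axle, so feel for them and do not force it; leave the other parts and tools where they lie.

Things in the scene. Friction and masses are not known exactly. Their poses are not given: they have to be found in the camera images.
- microscope: Cream laboratory microscope, about 400 mm long, laid on its side on foam, fixed, stage off. Origin on the bench straight under the focus axle; z up, +x out of its front, +y to its foot, -y to its head. The limb under the axle reaches from x = -40 to +25 mm, upper side at z = 95 mm. The foot is a slab 130 mm high from y = +70 to +115 mm; the head is up to 120 mm high, beyond y = -140 mm.
- axle_seat (a point): Seat of the focus axle, axes as the microscope's: centre of the flat top of an aluminium boss, 40 mm in x by 72 mm in y, 12 mm above the limb, 107 mm above the bench. The steel axle stands upright here: 18 mm round up to 15 mm above the seat, then a tang with two flats up to 30 mm, then a thin 8 mm shaft with a rounded tip up to 52 mm.
- dowel_foot (a point): Rounded top of the dowel pin on the foot side, 26 mm from the axle's centre: steel, 5 mm across, 10 mm high above the seat.
- dowel_head (a point): The same on the head side: pin of 5 mm, 10 mm high, 26 mm from the axle's centre.
- tang_top (a point): Centre of the top of the tang, 30 mm above the seat; axes as the microscope's, not the tang's. The tang is 17.5 mm long by 10 mm across its flats. The axle is stiff (0.12 N m to turn) and was left at an unmeasured angle: the tang's long way lies up to 0.9 rad (about 50 degrees) to either side of the microscope's x axis. It can be seen from above, or felt.
- bearing_plate: Steel bearing plate lying flat on the mat (2 mm thick on the bench; all the loose focus parts lie on it): 40 mm in its x, 70 mm in its y, 5 mm thick. Origin at its very centre (2.5 mm above its underside), z up. Centre hole 20.5 mm, and two 7 mm holes at its y = -26 and +26 mm, all straight through; either face and either way round will do. About 85 g.
- tension_collar: Aluminium knurled tension collar: ring 40 mm outside, 20.4 mm bore, 12 mm tall, lying flat. Origin at its very centre (6 mm above its underside), z up. Both faces alike. About 50 g.
- coarse_knob: Black ribbed coarse-focus knob, 54 mm across, 24 mm tall, right way up, about 110 g. Origin at the centre of its underside, z up. In its underside is a slot 19.5 mm long (its x) by 12 mm wide (its y), 14 mm deep, that fits over the tang, either of two ways half a turn apart; above the slot a 10 mm round hole runs on through the top and fits the thin shaft.
- knob_top (a point): Centre of the knob's top face, axes as the knob's; two small light dots on it lie in line with the slot's long way. With slot and tang out of line the knob stops on the tang, its underside 30 mm above the seat; within about 0.12 rad it slides on. Home on the collar its underside is 17 mm above the seat.
- fine_knob: the small fine-focus knob, a black ribbed ring 30 mm across, 16 mm tall, 9 mm hole; not part of this job, leave it
- objective: a spare objective lens standing on its thread, steel, 25 mm across, 40 mm tall; leave it
- eyepiece: a black eyepiece standing on the mat, 33 mm across, 44 mm tall; leave it
- screwdriver: a screwdriver 150 mm long lying on the bench; leave it
- dish: a small white porcelain dish, 72 mm across, 32 mm tall; leave it
There are look-alikes about, which are no part of the job. Of the things shaped like the tension_collar, the aluminium one is meant. Leave any purple look-alike of the coarse_knob alone.

How it is judged:
At the end, for the whole second after the job is handed in: Plate, collar and knob are on the axle, level (within 0.07 rad), centred within 4 mm, at rest, released: the plate's centre 2.5 mm above the seat, the collar's centre 11 mm, the knob's underside 17 mm, knob right way up, each within about 2 mm (z of bearing_plate in the frame of axle_seat between 0.0005 and 0.005 m and horizontal distance between each of bearing_plate, tension_collar, coarse_knob and axle_seat below 0.004 m and angle between the z axis of each of bearing_plate, tension_collar and the z axis of microscope, either way round below 0.07 rad and linear speed of each of bearing_plate, tension_collar, coarse_knob below 0.02 m/s and z of tension_collar in the frame of axle_seat between 0.009 and 0.0135 m and z of coarse_knob in the frame of axle_seat between 0.015 and 0.0195 m and angle between coarse_knob's own z axis and vertical below 0.07 rad); the robot touches nothing.
It fails at once if the knob is forced on to the axle or the parts under it with more than 60 N (contact force between coarse_knob and microscope above 60 N or contact force between coarse_knob and tension_collar above 60 N).
It fails at once if a bystander (fine knob, objective, eyepiece, screwdriver or dish) is moved by more than 30 mm (distance of any of fine_knob, objective, eyepiece, screwdriver, dish from where it was at the start of the episode above 0.03 m).
It also fails if it takes over 72 s, if anything falls off the work surface, if the arm or the gripper's body presses on something with over 40 N, if the wrist force passes 120 N, or if a joint passes its speed limit or range.

ROBOT

A 7-joint arm with a two-finger parallel gripper is mounted at the origin on the work surface. World frame = base frame: x ahead of the robot, y to its left, z up, the work surface at z = 0. Lengths are in m, angles in rad, forces in N, time in s.
With the tool pointing down it reaches from about 0.4 to 0.925 m from the base axis. Payload 4.1 kg.
Tool frame: the origin (TCP) lies on the front face of the gripper's body, between the roots of the fingers; the fingertips stand 73 mm ahead of it and the grasp point (between the pads) lies 54 mm ahead of it; x points along the fingers, y is the direction in which the jaws open and shut, and the axes are right-handed (so a half turn about x gives the same grasp; the last joint's range is limited). The gripper opens to 85 mm and grips with 20 to 120 N. Pads are 22 mm wide; open, the fingers measure 114 mm over their backs; the gripper's body (76 mm by 85 mm) begins 54 mm behind the grasp point. The pads swing forward as they close: fully open they stand 13 mm farther back than shut.
Start: joints at [1.03, 0.398, 0.045, 1.537, -0.019, 1.207, -0.051], TCP at [0.278, -0.588, 0.304] pointing down, gripper open.
Joint ranges: [-2.82, 2.82], [-0.49, 2.23], [-1.37, 1.46], [0, 2.46], [-1.36, 4.5], [0.23, 2], [-2.94, 2.94]. Speed limits (rad/s): [2.57, 2.57, 3.14, 3.14, 3.14, 3.14, 3.14].

INTERFACE

Orientations are given as a rotation vector (axis times angle).
In Python, from plant import telemetry, read_camera, camera_model, job, look_for, masks_of, tip_of gives the robot as it stands. The module is installed in compiled form; this text tells all that it offers.
- The arm moves only by the tool jog_arm, never from a script. Its argument "commands" is a list of rows, each a list of 7 numbers: the shift along the tool's x, y, z in units of 50 mm (1.0 is 50 mm), then the turn, a rotation vector about the tool's x, y, z in rad, then the closure, from 0 (fully open) to 1 (shut). A call has 1 to 12 rows; each row shifts and turns the commanded pose from where the row before left it, along the tool's axes as they then stand; what a row does not reach is not made up. A row lasts 1/10 s, in which the tool goes at most 50 mm and 8.59 degrees, less where a joint would pass 70% of its speed; a pose out of reach is approached as far as the arm can. A call is refused whole if a number of a shift passes 1 or a number of a turn 0.15, either way. A call with a gripper value outside its range is refused whole. The fingers move at their own pace and stop on an object; "squeeze" is the grip in N (left out, the last holds). Time passes only in rows, so rows that do not move let the fingers close. It gives the time, the measured TCP pose, the force and the opening at its end, in the units of the state.
- telemetry.get_state(): the state, without advancing time (a new reading comes with each control period).
- read_camera(name): name is "side" or "top" or "wrist"; returns (picture, depth): 400x640x3 uint8, red, green, blue; 400x640 float32, m along the optical axis (not along the pixel's ray), 0 where there is no reading.
- camera_model(name): a dict with "fx", "fy", "cx", "cy" (pixels), "pose" (4x4, takes a point from camera to world coordinates). Camera axes: x right, y up, looking along -z (the intrinsics and any distortion apply to the point x, -y, -z); pixel columns grow to the right and rows downward; lengths in m; the calibration is good to about 2 mm. A picture is of the moment at which its call begins: read the wrist's pose just before it. camera_model takes no time and is no camera call; for the wrist camera it gives the pose at the moment of the call.
- job.hand_in(): hands the job in, once; it reports no verdict.
Trained networks look in the newest picture that a camera, given by its name, has taken for a name from the list of things; names that differ only in an ending like _2 or _b are one class to them, and where a whole thing is asked for, a point or a joint stands for the part that bears it (a point fixed in the world has none). Each returns a list of dicts, best first, with "score" (0 to 1); they miss things now and then, are a little off and sometimes report something else, mostly with a low value. They report only what shows in the picture. A call takes as long as a camera call. They do not tell look-alikes from the thing itself.
- look_for(camera, target): "bbox" ([left, top, width, height] in pixels, round what is visible of it).
- masks_of(camera, target): "region" (400x640 bool, what is visible of it) and "bbox" ([left, top, width, height] in pixels, round what is visible of it).
- tip_of(camera, target): "centre" ([column, row] in pixels: a listed point, or the origin of a listed thing).
The state is a dict: "time": time; "joint_pos": joint angles; "qvel": joint speeds; "tau": joint torques, N m; "position": TCP position; "eef_rot": TCP orientation; "contact_force": force on the tool from outside, world axes, zero at the start; "ft_torque": the same for the moment, N m; "opening": finger opening in m.
Only numpy, scipy, OpenCV 4.12 (cv2) and the standard library are available. Lean on these libraries where they do the work, as an engineer would, in place of code of your own. Each camera call takes 0.05 s, during which the arm holds its last target. There are 200 camera calls.

## Working session

There is one attempt and no reset: what is moved stays moved. The work goes in short steps, Python scripts to look and compute and a tool call to move; the robot and the scene stay as the last step left them, time stands still between calls to the robot, and variables do not carry over. Pictures are saved under pics/ and viewed, about 8 in all and at most 12, crops included, and the job is handed in when it is done.

Besides the shell and the picture viewer there is one more tool, called after "Emit:" in YAML: its name, and indented under it one key for each argument. jog_arm: Moves the arm, as the interface text tells. Its arguments: {"type":"object","properties":{"commands":{"type":"array","items":{"type":"array","items":{"type":"number"}}},"squeeze":{"type":"number"}},"required":["commands"]}

```bash
mkdir -p pics; cat > h.py <<'E'
import numpy as np, cv2
from scipy.spatial.transform import Rotation as R
from plant import telemetry, read_camera, camera_model, job, look_for, masks_of, tip_of
def ray(m,u,v):
    d=np.array([(u-m['cx'])/m['fx'],-(v-m['cy'])/m['fy'],-1.0]); return m['pose'][:3,3],m['pose'][:3,:3]@d
def at_z(m,u,v,z):
    o,d=ray(m,u,v); return o+d*(z-o[2])/d[2]
def at_d(m,u,v,dep):
    o,d=ray(m,u,v); return o+d*dep
def st():
    s=telemetry.get_state(); return s
E
python3 - <<'E'
from h import *
s=st(); print({k:np.round(v,3) for k,v in s.items()})
print(R.from_rotvec(s['eef_rot']).as_matrix().round(3))
for c in ['top','side']:
    im,d=read_camera(c); cv2.imwrite(f'pics/{c}0.png',im[:,:,::-1]); m=camera_model(c); print(c,{k:np.round(v,3) for k,v in m.items()})
    np.savez(f'{c}0.npz',im=im,d=d)
    if c=='top':
        for t in ['axle_seat','tang_top','dowel_foot','dowel_head','bearing_plate','tension_collar','coarse_knob','knob_top','fine_knob','microscope']:
            for r in tip_of(c,t)[:3]:
                u,v=r['centre']; dd=d[int(v),int(u)]; print(t,round(r['score'],2),np.round(r['centre'],1),at_d(m,u,v,dd).round(3))
E
```

```text
{'time': np.float64(0.0), 'joint_pos': array([ 1.03 ,  0.399,  0.045,  1.538, -0.019,  1.207, -0.051]), 'qvel': array([-0.001, -0.   ,  0.001, -0.001, -0.001,  0.002,  0.   ]), 'tau': array([ 0.0000e+00, -4.7513e+01,  1.3650e+00, -2.5422e+01,  1.2000e-02,
        9.0000e-03,  0.0000e+00]), 'position': array([ 0.278, -0.587,  0.303]), 'eef_rot': array([ 1.977,  0.446, -1.978]), 'contact_force': array([0.023, 0.715, 0.833]), 'ft_torque': array([-0.031, -0.008, -0.017]), 'opening': np.float64(0.086)}
[[-0.001  0.428 -0.904]
 [ 0.002 -0.904 -0.428]
 [-1.    -0.002  0.   ]]
top {'fx': np.float64(464.255), 'fy': np.float64(464.255), 'cx': np.float64(323.762), 'cy': np.float64(199.205), 'pose': array([[-0.008,  0.997, -0.079,  0.515],
       [-1.   , -0.008,  0.002,  0.14 ],
       [ 0.002,  0.079,  0.997,  1.362],
       [ 0.   ,  0.   ,  0.   ,  1.   ]])}
axle_seat 0.88 [431.8 247.8] [ 0.483 -0.143  0.148]
tang_top 0.86 [430.1 244.1] [ 0.492 -0.148  0.108]
dowel_foot 0.95 [418.6 246.4] [ 0.486 -0.117  0.107]
bearing_plate 0.5 [306.9 204.8] [0.607 0.187 0.006]
tension_collar 0.55 [278.9 193.3] [ 0.642  0.269 -0.   ]
tension_collar 0.48 [255.2 203.1] [ 0.614  0.339 -0.   ]
tension_collar 0.26 [326.7 174.1] [0.695 0.128 0.025]
coarse_knob 0.87 [270.2 260.6] [0.447 0.291 0.028]
coarse_knob 0.71 [241.  229.8] [0.535 0.375 0.028]
knob_top 0.87 [263.2 259.9] [0.449 0.311 0.031]
knob_top 0.58 [241.5 232. ] [0.529 0.374 0.025]
fine_knob 0.52 [307.8 265.6] [0.431 0.185 0.017]
microscope 0.68 [421.1 248. ] [ 0.481 -0.123  0.107]
side {'fx': np.float64(389.98), 'fy': np.float64(389.98), 'cx': np.float64(322.743), 'cy': np.float64(195.859), 'pose': array([[-0.969,  0.167, -0.184,  0.445],
       [-0.248, -0.655,  0.714,  0.757],
       [-0.002,  0.737,  0.676,  0.704],
       [ 0.   ,  0.   ,  0.   ,  1.   ]])}
```

```bash
ls pics
```

```text
side0.png
top0.png
```

```bash
python3 - <<'E'
import cv2,numpy as np
a=cv2.imread('pics/top0.png'); b=cv2.imread('pics/side0.png')
a1=cv2.resize(a[150:300,210:480],(800,444),interpolation=cv2.INTER_CUBIC)
cv2.imwrite('pics/c1.png',a1); 
E
```

```text
(no output)
```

View pics/c1.png

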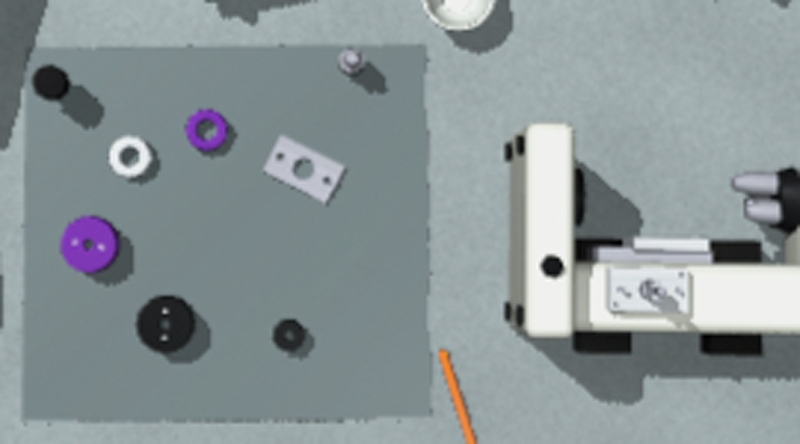

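View pics/side0.png

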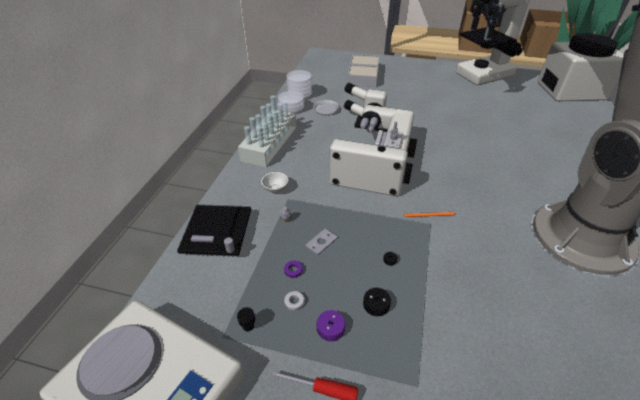

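The top crop (offset 210,150, scale 2.963) shows the black knob at about (266,259) and the purple knob at (240,232). It also shows the aluminium ring at (254,203), the purple ring at (280,194), the plate at (313,207) and the axle at (430,247). The aluminium ring and the black knob fit the description, since the other two are purple. Next I'll measure them and look from the wrist.

```bash
cat >> h.py <<'E'
def plan(tx,ty,tz=None,yaw=None,s=None):
    """TCP target -> tool-axis shift in units, and turn about tool x (yaw=world angle of tool y, mod pi)"""
    s=s or st(); M=R.from_rotvec(s['eef_rot']).as_matrix(); p=np.array(s['position'])
    d=np.array([tx,ty,p[2] if tz is None else tz])-p
    cur=np.arctan2(M[1,1],M[0,1]); turn=0
    if yaw is not None:
        turn=-((yaw-cur+np.pi/2)%np.pi-np.pi/2)  # tool x is down
    un=M.T@d/0.05
    c=cur-turn; yv=np.array([np.cos(c),np.sin(c),0]); xv=np.array([0,0,-1.]); zv=np.cross(xv,yv)
    print('pos',p.round(4),'yaw',round(cur,3),'q7',round(s['joint_pos'][6],2),'t',round(s['time'],2),'F',np.round(s['contact_force'],1),'open',round(float(s['opening']),4))
    print(' units now',un.round(3),' turn_x',round(turn,3),' units after turn',np.round([d@xv/.05,d@yv/.05,d@zv/.05],3))
E
python3 - <<'E'
from h import *
s=st(); M=R.from_rotvec(s['eef_rot']).as_matrix(); m=camera_model('wrist'); P=m['pose']
print('cam in tool',(M.T@(P[:3,3]-s['position'])).round(4)); print((M.T@P[:3,:3]).round(3), m['fx'],m['cx'],m['cy'])
np.savez('wcam.npz',t=M.T@(P[:3,3]-s['position']),R=M.T@P[:3,:3])
z=np.load('top0.npz'); im,d=z['im'],z['d']; m=camera_model('top'); hsv=cv2.cvtColor(im,cv2.COLOR_RGB2HSV)
def obj(name,uv,h,mask,r=14):
    mm=np.zeros_like(mask); cv2.circle(mm,uv,r,1,-1); v,u=np.nonzero(mask*mm)
    pts=np.array([at_z(m,a,b,h)[:2] for a,b in zip(u,v)]).astype(np.float32)
    print(name,len(u),'centroid',pts.mean(0).round(4),'rect',[np.round(q,3) for q in cv2.minAreaRect(pts)])
V=hsv[:,:,2]; S=hsv[:,:,1]
br=((V>150)).astype(np.uint8); dk=((V<55)).astype(np.uint8)
obj('plate',(313,207),.007,br,20); obj('ring',(254,203),.014,br); obj('knob',(266,259),.026,dk,13)
obj('axle boss',(429,247),.107,br,3)
print(V[200:215:3,300:330:5],V[255:265:3,255:280:4])
E
```

```text
cam in tool [-0.0709 -0.0005 -0.0739]
[[-0.001  0.29  -0.957]
 [ 1.     0.    -0.   ]
 [ 0.    -0.957 -0.29 ]] 297.1780150481068 317.21955134813413 197.79010728363838
plate 310 centroid [0.6026 0.1716] rect [array([0.602, 0.172]), array([0.071, 0.042]), np.float64(62.929)]
ring 130 centroid [0.6152 0.3426] rect [array([0.615, 0.343]), array([0.039, 0.039]), np.float64(44.853)]
knob 267 centroid [0.4517 0.3037] rect [array([0.452, 0.304]), array([0.051, 0.051]), np.float64(0.019)]
axle boss 12 centroid [ 0.4854 -0.1448] rect [array([ 0.485, -0.146]), array([0.014, 0.013]), np.float64(89.538)]
[[138 206 201 155 137 137]
 [159 156 190 198 176 137]
 [199 205  97 154 202 188]
 [137 203 145 189 176 108]
 [138 137 203 203 178 125]] [[138  35  34  45  35  68 137]
 [132  33  32  43  36  33 116]
 [137  34  33  38  35  46  85]
 [137  32  33  34  35  82  86]]
```

```bash
cat >> h.py <<'E'
def rows(tx,ty,tz,yaw=None,clo=0,n=None,s=None):
    s=s or st(); M=R.from_rotvec(s['eef_rot']).as_matrix(); p=np.array(s['position'])
    d=np.array([tx,ty,tz])-p; cur=np.arctan2(M[1,1],M[0,1])
    turn=0 if yaw is None else -((yaw-cur+np.pi/2)%np.pi-np.pi/2)
    n=n or int(max(np.ceil(np.linalg.norm(d)/.045),np.ceil(abs(turn)/.14),1)); out=[]
    for i in range(n):
        c=cur-turn*i/n; yv=np.array([np.cos(c),np.sin(c),0]); xv=np.array([0,0,-1.]); zv=np.cross(xv,yv)
        out.append([float(round(a,3)) for a in [d@xv/.05/n,d@yv/.05/n,d@zv/.05/n,turn/n,0,0,clo]])
    print('pos',p.round(4),'yaw',round(cur,3),'q7',round(s['joint_pos'][6],2),'t',round(s['time'],2),'F',np.round(s['contact_force'],1),'open',round(float(s['opening']),4))
    print(out)
E
python3 - <<'E'
from h import *
rows(.485,-.145,.27,0)
E
```

```text
pos [ 0.278  -0.5876  0.304 ] yaw -1.129 q7 -0.05 t 0.6 F [-0.7 -0.4  0.5] open 0.085
[[0.062, -0.566, -0.684, -0.103, 0.0, 0.0, 0.0], [0.062, -0.493, -0.739, -0.103, 0.0, 0.0, 0.0], [0.062, -0.415, -0.786, -0.103, 0.0, 0.0, 0.0], [0.062, -0.332, -0.824, -0.103, 0.0, 0.0, 0.0], [0.062, -0.246, -0.854, -0.103, 0.0, 0.0, 0.0], [0.062, -0.158, -0.874, -0.103, 0.0, 0.0, 0.0], [0.062, -0.067, -0.886, -0.103, 0.0, 0.0, 0.0], [0.062, 0.024, -0.888, -0.103, 0.0, 0.0, 0.0], [0.062, 0.115, -0.881, -0.103, 0.0, 0.0, 0.0], [0.062, 0.205, -0.865, -0.103, 0.0, 0.0, 0.0], [0.062, 0.292, -0.839, -0.103, 0.0, 0.0, 0.0]]
```

Emit:
jog_arm:
  commands:
    - [0.062,-0.566,-0.684,-0.103,0,0,0]
    - [0.062,-0.493,-0.739,-0.103,0,0,0]
    - [0.062,-0.415,-0.786,-0.103,0,0,0]
    - [0.062,-0.332,-0.824,-0.103,0,0,0]
    - [0.062,-0.246,-0.854,-0.103,0,0,0]
    - [0.062,-0.158,-0.874,-0.103,0,0,0]
    - [0.062,-0.067,-0.886,-0.103,0,0,0]
    - [0.062,0.024,-0.888,-0.103,0,0,0]
    - [0.062,0.115,-0.881,-0.103,0,0,0]
    - [0.062,0.205,-0.865,-0.103,0,0,0]
    - [0.062,0.292,-0.839,-0.103,0,0,0]
    - [0,0,0,0,0,0,0]

```text
time: 1.8
position: [0.4867, -0.1375, 0.2701]
eef_rot: [1.201, 1.218, -1.194]
contact_force: [-0.3, -0.2, 0.0]
opening: 0.0854
```

```bash
cat > w.py <<'E'
from h import *
def shot(name,targets):
    s=st(); m=camera_model('wrist'); im,d=read_camera('wrist'); cv2.imwrite(f'pics/{name}.png',im[:,:,::-1]); np.savez(name+'.npz',im=im,d=d,pose=m['pose'],K=[m['fx'],m['cx'],m['cy']])
    for t,z in targets:
        for r in tip_of('wrist',t)[:2]:
            u,v=r['centre']; print(t,round(r['score'],2),np.round([u,v],1),at_z(m,u,v,z).round(4),'depth pt',at_d(m,u,v,d[int(v),int(u)]).round(4))
    return s,m,im,d
E
python3 - <<'E'
from w import *
s,m,im,d=shot('axle',[('axle_seat',.107),('tang_top',.137),('dowel_foot',.117),('dowel_head',.117)])
print(s['position'],R.from_rotvec(s['eef_rot']).as_matrix().round(3))
cv2.imwrite('pics/axle_c.png',cv2.resize(im[80:330,180:480,::-1],(720,600),interpolation=cv2.INTER_CUBIC))
E
```

```text
axle_seat 0.78 [311.1 207.2] [ 0.4819 -0.1419  0.107 ] depth pt [ 0.4821 -0.1368  0.1223]
tang_top 0.8 [306.8 217.9] [ 0.4792 -0.1402  0.137 ] depth pt [ 0.4793 -0.1397  0.1383]
dowel_foot 0.91 [311.8 177.9] [ 0.4823 -0.1147  0.117 ] depth pt [ 0.4823 -0.1143  0.1185]
dowel_head 0.78 [312.2 238.8] [ 0.4832 -0.1659  0.117 ] depth pt [ 0.4832 -0.166   0.1169]
[ 0.4867291  -0.13746283  0.27011581] [[ 0.002  1.     0.017]
 [ 0.003  0.017 -1.   ]
 [-1.     0.002 -0.003]]
```

View pics/axle_c.png

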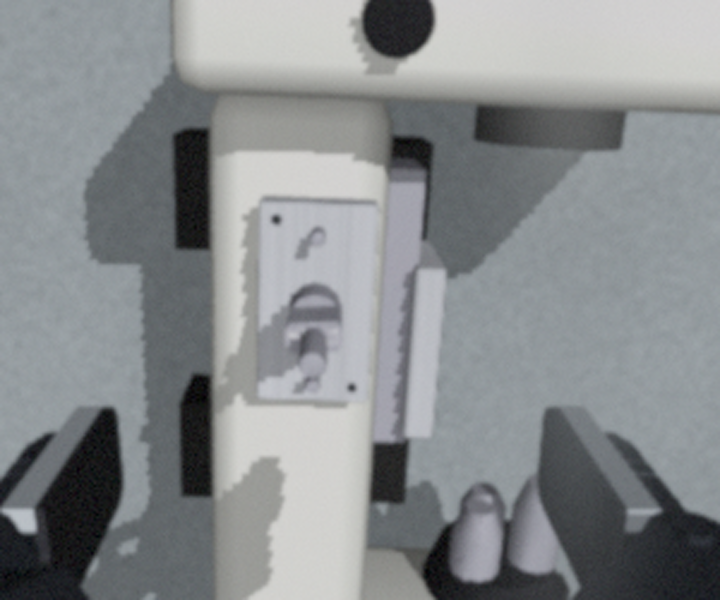

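Seen from the wrist, the boss is at crop (260–378, 198–402). The foot dowel is at (316,236) and the head dowel at (313,382). The thin shaft's tip is at (313,362), with the tang just above it near (313,318). I'll fit the geometry from depth.

```bash
cat > pc.py <<'E'
from h import *
def cloud(name):
    z=np.load(name+'.npz'); fx,cx,cy=z['K']; d=z['d']; v,u=np.indices(d.shape)
    c=np.stack([(u-cx)/fx*d,-(v-cy)/fx*d,-d],-1); P=z['pose']; return c@P[:3,:3].T+P[:3,3], z['im'], d
E
python3 - <<'E'
from pc import *
X,im,d=cloud('axle'); x,y,z=X[...,0],X[...,1],X[...,2]
near=(abs(x-.482)<.06)&(abs(y+.141)<.06)&(d>0)
print(np.histogram(z[near],bins=np.arange(.09,.165,.003)))
b=near&(abs(z-.107)<.004); V=im.max(2)
pts=X[b][:,:2].astype(np.float32); print('boss rect',cv2.minAreaRect(pts), pts.min(0),pts.max(0))
core=(np.hypot(x-.482,y+.141)<.016)&(d>0)
for lo,hi in [(.1345,.1395),(.119,.1235),(.156,.162)]:
    k=core&(z>lo)&(z<hi); p=X[k][:,:2].astype(np.float32); print(lo,len(p),p.mean(0),[np.round(q,4) for q in cv2.minAreaRect(p)] if len(p)>2 else '')
k=core&(z>.1345)&(z<.1395); p=X[k]
for yy in np.arange(-.160,-.122,.0012):
    q=p[abs(p[:,1]-yy)<.0006]
    if len(q): print(round(yy,4),q[:,0].min().round(4),q[:,0].max().round(4),len(q))
E
```

```text
(array([ 902, 2976, 1396,   30,   30, 1831, 1378,   28,   44,   73,   55,
         58,   29,   28,   31,  134,   89,   19,   14,   15,   20,   19,
         30,   84,    0]), array([0.09 , 0.093, 0.096, 0.099, 0.102, 0.105, 0.108, 0.111, 0.114,
       0.117, 0.12 , 0.123, 0.126, 0.129, 0.132, 0.135, 0.138, 0.141,
       0.144, 0.147, 0.15 , 0.153, 0.156, 0.159, 0.162, 0.165]))
boss rect ((0.48207443952560425, -0.14116548001766205), (0.07194159924983978, 0.04002426937222481), 88.48817443847656) [ 0.46139395 -0.1774028 ] [ 0.50257313 -0.10483149]
0.1345 220 [ 0.48222578 -0.14001839] [array([ 0.4819, -0.1414]), array([0.0171, 0.0106]), np.float64(2.7595)]
0.119 83 [ 0.48175496 -0.13486432] [array([ 0.483 , -0.1356]), array([0.0061, 0.0168]), np.float64(79.2477)]
0.156 114 [ 0.4819287  -0.14058577] [array([ 0.4817, -0.1409]), array([0.0076, 0.0073]), np.float64(89.6518)]
-0.1468 0.4749 0.4861 5
-0.1456 0.4743 0.4883 10
-0.1444 0.4743 0.4897 19
-0.1432 0.4735 0.4904 20
-0.142 0.4735 0.4904 17
-0.1408 0.4735 0.4904 27
-0.1396 0.4735 0.4903 21
-0.1384 0.4743 0.4903 29
-0.1372 0.4742 0.4896 46
-0.136 0.4758 0.4888 26
```

```bash
python3 - <<'E'
from pc import *
X,im,d=cloud('axle'); x,y,z=X[...,0],X[...,1],X[...,2]
for yy in (-.115,-.167):
    k=(np.hypot(x-.482,y-yy)<.007)&(z>.1135)&(z<.120)&(d>0); p=X[k]; print('dowel',len(p),p.mean(0),np.median(p,0),p.min(0),p.max(0))
b=(abs(x-.482)<.03)&(abs(z-.107)<.0035)&(d>0)
ys=np.arange(-.172,-.110,.002); L=[];Rr=[]
for yy in ys:
    q=x[b&(abs(y-yy)<.001)]; L.append(np.percentile(q,1)); Rr.append(np.percentile(q,99))
for e in (L,Rr):
    e=np.array(e); f=np.polyfit(ys,e,1); r=e-np.polyval(f,ys); k=abs(r)<.001; f=np.polyfit(ys[k],e[k],1); print('slope dx/dy',f[0],'x at axle',np.polyval(f,-.1412))
b=(abs(y+.1412)<.05)&(abs(z-.107)<.0035)&(d>0)
xs=np.arange(.466,.499,.002)
for pc in (1,99):
    e=np.array([np.percentile(y[b&(abs(x-a)<.001)],pc) for a in xs]); f=np.polyfit(xs,e,1); print('dy/dx',f[0],np.polyval(f,.482))
# tang by projected mask: min area rect at z window tight
rows(.602,.172,.25,np.deg2rad(-27))
E
```

```text
dowel 36 [ 0.48274962 -0.11490764  0.1173901 ] [ 0.48249348 -0.11478776  0.11757132] [ 0.48085533 -0.11727432  0.11431985] [ 0.48480364 -0.11281088  0.11896807]
dowel 34 [ 0.48147855 -0.16663611  0.11708758] [ 0.48142171 -0.16662236  0.11757944] [ 0.47895704 -0.16947233  0.11415978] [ 0.48387202 -0.16485625  0.11857882]
slope dx/dy 0.030280105534678758 x at axle 0.46257785361251774
slope dx/dy 0.022125358317972705 x at axle 0.5015261142940568
dy/dx -0.024586266527974077 -0.1761003834332709
dy/dx -0.018795054680979178 -0.10553240254147955
pos [ 0.4837 -0.1463  0.2698] yaw 0.001 q7 0.13 t 2.05 F [-0.3  0.5  0.9] open 0.0853
[[0.05, 0.297, -0.795, 0.059, 0.0, 0.0, 0.0], [0.05, 0.249, -0.811, 0.059, 0.0, 0.0, 0.0], [0.05, 0.201, -0.825, 0.059, 0.0, 0.0, 0.0], [0.05, 0.152, -0.835, 0.059, 0.0, 0.0, 0.0], [0.05, 0.102, -0.843, 0.059, 0.0, 0.0, 0.0], [0.05, 0.052, -0.847, 0.059, 0.0, 0.0, 0.0], [0.05, 0.002, -0.849, 0.059, 0.0, 0.0, 0.0], [0.05, -0.048, -0.847, 0.059, 0.0, 0.0, 0.0]]
```

Foot and head dowels, boss and shaft agree: the axle is at (0.482, -0.141), the microscope yaw is about -0.025 rad and the tang is about +0.04 rad. Next I'll go over the plate.

Emit:
jog_arm:
  commands:
    - [0.05,0.297,-0.795,0.059,0,0,0]
    - [0.05,0.249,-0.811,0.059,0,0,0]
    - [0.05,0.201,-0.825,0.059,0,0,0]
    - [0.05,0.152,-0.835,0.059,0,0,0]
    - [0.05,0.102,-0.843,0.059,0,0,0]
    - [0.05,0.052,-0.847,0.059,0,0,0]
    - [0.05,0.002,-0.849,0.059,0,0,0]
    - [0.05,-0.048,-0.847,0.059,0,0,0]
    - [0.3,0,0,0,0,0,0.3]
    - [0,0,0,0,0,0,0.3]
    - [0,0,0,0,0,0,0.3]

```text
time: 3.15
position: [0.6016, 0.1712, 0.2342]
eef_rot: [1.545, 0.947, -1.549]
contact_force: [-0.1, -0.6, 0.1]
opening: 0.0598
```

```bash
python3 - <<'E'
from w import *
s,m,im,d=shot('plate',[('bearing_plate',.007)])
from pc import *
X,im,d=cloud('plate'); x,y,z=X[...,0],X[...,1],X[...,2]
near=(np.hypot(x-.602,y-.172)<.055)&(d>0); V=im.max(2)
print('mat z',np.median(z[near&(V<150)]))
k=(near&(V>165)).astype(np.uint8)
n,lab,stt,cen=cv2.connectedComponentsWithStats(k); i=1+np.argmax(stt[1:,4]); v,u=np.nonzero(lab==i)
pts=np.array([at_z(m,a,b,.007)[:2] for a,b in zip(u,v)]).astype(np.float32)
r=cv2.minAreaRect(pts); print(len(u),r,'z',np.median(z[lab==i]))
rows(*r[0],.15,np.deg2rad((r[2] if r[1][0]<r[1][1] else r[2]+90)))
cv2.imwrite('pics/plate_c.png',im[:,:,::-1])
E
```

```text
bearing_plate 0.72 [317.2 177.5] [0.6036 0.1757 0.007 ] depth pt [0.6031 0.1749 0.003 ]
mat z 0.23931100560912924
2358 ((0.6011382341384888, 0.17326921224594116), (0.07161059975624084, 0.04159640520811081), 61.79933166503906) z 0.007724650831563068
pos [0.602  0.1715 0.2352] yaw -0.471 q7 -0.99 t 3.25 F [0.  0.2 0.3] open 0.0598
[[0.852, -0.016, -0.012, 0.01, 0.0, 0.0, 0.0], [0.852, -0.016, -0.012, 0.01, 0.0, 0.0, 0.0]]
```

View pics/plate_c.png

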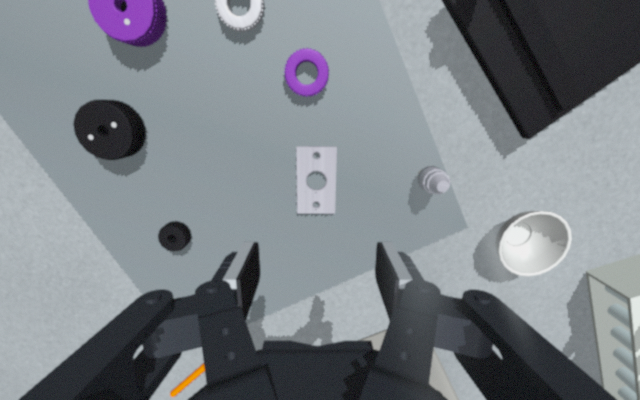

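The plate lies at (316,180) in the wrist view, with its long side in line with the camera and the jaws spanning its width. Before descending, I'll get the fingertip reach at this opening from depth.

```bash
python3 - <<'E'
from pc import *
X,im,d=cloud('plate'); s=st(); M=R.from_rotvec(s['eef_rot']).as_matrix(); T=(X-s['position'])@M
k=(d>0)&(X[...,2]>.1)&(T[...,0]>.0)
for sg in (-1,1):
    q=T[k&(T[...,1]*sg>0)]; i=np.argsort(-q[:,0])[:200:25]; print(q[i].round(4))
E
```

```text
[[ 0.0682 -0.0308  0.0097]
 [ 0.066  -0.0305  0.0019]
 [ 0.0644 -0.0305 -0.0007]
 [ 0.0632 -0.0305  0.0021]
 [ 0.0622 -0.0358 -0.011 ]
 [ 0.0615 -0.0304  0.0056]
 [ 0.0609 -0.0307  0.0058]
 [ 0.0601 -0.0307  0.007 ]]
[[ 0.1355  0.1237  0.1731]
 [ 0.1339  0.1239  0.1735]
 [ 0.1323  0.12    0.1692]
 [ 0.1305  0.1211  0.1705]
 [ 0.1286  0.1112  0.1683]
 [ 0.1263  0.1156  0.1689]
 [ 0.0661  0.0293 -0.007 ]
 [ 0.0646  0.0294 -0.0017]]
```

Emit:
jog_arm:
  commands:
    - [0.8,-0.032,-0.024,0.021,0,0,0.3]
    - [0.8,0,0,0,0,0,0.3]
    - [0.8,0,0,0,0,0,0.3]
    - [0.5,0,0,0,0,0,0.3]
    - [0.2,0,0,0,0,0,0.3]
    - [0.07,0,0,0,0,0,0.3]
    - [0.07,0,0,0,0,0,0.3]
    - [0,0,0,0,0,0,0.3]
    - [0,0,0,0,0,0,0.3]

```text
time: 4.15
position: [0.6015, 0.176, 0.0742]
eef_rot: [1.562, 0.936, -1.557]
contact_force: [-0.5, 0.2, 1.2]
opening: 0.0598
```

```bash
python3 - <<'E'
from h import *
rows(.6011,.1733,.0728,-.492)
E
```

```text
pos [0.6015 0.176  0.0742] yaw -0.489 q7 -1.1 t 4.15 F [-0.5  0.2  1.2] open 0.0598
[[0.027, 0.018, 0.051, 0.003, 0.0, 0.0, 0.0]]
```

Emit:
jog_arm:
  commands:
    - [0.03,0.018,0.05,0,0,0,0.3]
    - [0,0,0,0,0,0,0.4]
    - [0,0,0,0,0,0,0.5]
    - [0,0,0,0,0,0,0.6]
    - [0,0,0,0,0,0,0.6]
    - [0,0,0,0,0,0,0.6]
    - [0,0,0,0,0,0,0.6]
  squeeze: 50

```text
time: 4.85
position: [0.601, 0.1736, 0.0735]
eef_rot: [1.561, 0.936, -1.558]
contact_force: [-2.9, -0.2, 10.8]
opening: 0.0382
```

```bash
python3 - <<'E'
from h import *
s=st(); print(R.from_rotvec(s['eef_rot']).as_matrix().round(4))
rows(.6011,.1733,.12,-.492)
E
```

```text
[[ 1.800e-03  8.828e-01 -4.698e-01]
 [ 1.000e-04 -4.698e-01 -8.828e-01]
 [-1.000e+00  1.500e-03 -9.000e-04]]
pos [0.601  0.1736 0.0735] yaw -0.489 q7 -1.1 t 4.85 F [-2.9 -0.2 10.8] open 0.0382
[[-0.465, 0.002, 0.002, 0.001, 0.0, 0.0, 0.0], [-0.465, 0.002, 0.002, 0.001, 0.0, 0.0, 0.0]]
```

Emit:
jog_arm:
  commands:
    - [-0.2,0,0,0,0,0,0.7]
    - [-0.5,0,0,0,0,0,0.7]
    - [-0.7,0,0,0,0,0,0.7]
    - [-0.7,0,0,0,0,0,0.7]
    - [-0.7,0,0,0,0,0,0.7]
    - [0,0,0,0,0,0,0.7]
    - [0,0,0,0,0,0,0.7]

```text
time: 5.55
position: [0.6005, 0.1731, 0.2123]
eef_rot: [1.561, 0.936, -1.558]
contact_force: [-0.8, 0.2, -1.5]
opening: 0.0379
```

```bash
python3 - <<'E'
from w import *
s,m,im,d=shot('pg',[('bearing_plate',.13)])
from pc import *
X,im,d=cloud('pg'); M=R.from_rotvec(s['eef_rot']).as_matrix(); T=(X-s['position'])@M
k=(d>0)&(T[...,0]>.05)&(T[...,0]<.09)&(abs(T[...,1])<.019)&(abs(T[...,2])<.045)
q=T[k]; print(len(q),q.min(0),q.max(0),np.median(q,0)); A=np.c_[q[:,1:],np.ones(len(q))]; print('plane x=ay+bz+c',np.linalg.lstsq(A,q[:,0],rcond=None)[0])
rows(.482,-.1412,.25,-.025,.7)
cv2.imwrite('pics/pg_c.png',im[:,:,::-1])
E
```

```text
bearing_plate 0.89 [316.6 255.9] [0.5966 0.1672 0.13  ] depth pt [0.5651 0.108  0.0033]
8447 [ 0.05002842 -0.01899294 -0.03569677] [0.07238874 0.01899806 0.03549013] [ 0.0657574   0.00094996 -0.00578452]
plane x=ay+bz+c [-0.02570993 -0.00310726  0.065696  ]
pos [0.5994 0.1726 0.21  ] yaw -0.489 q7 -1.03 t 5.65 F [ 0.2  0.4 -1.6] open 0.0377
[[-0.1, 0.109, 0.83, -0.058, 0.0, 0.0, 0.7], [-0.1, 0.061, 0.835, -0.058, 0.0, 0.0, 0.7], [-0.1, 0.013, 0.837, -0.058, 0.0, 0.0, 0.7], [-0.1, -0.036, 0.837, -0.058, 0.0, 0.0, 0.7], [-0.1, -0.084, 0.833, -0.058, 0.0, 0.0, 0.7], [-0.1, -0.133, 0.827, -0.058, 0.0, 0.0, 0.7], [-0.1, -0.18, 0.818, -0.058, 0.0, 0.0, 0.7], [-0.1, -0.227, 0.806, -0.058, 0.0, 0.0, 0.7]]
```

View pics/pg_c.png

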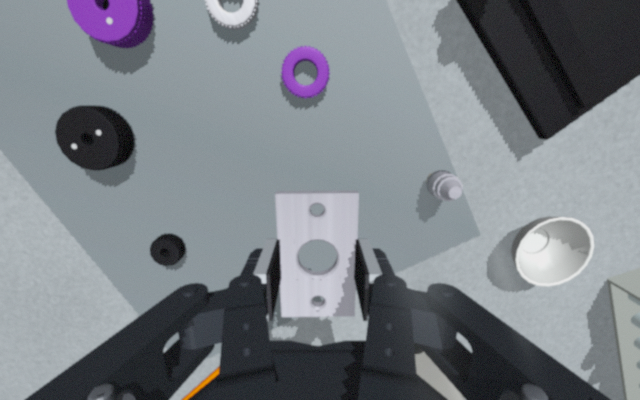

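The plate is held level between the pads, with its hole at (317,256). I'll carry it over the axle.

Emit:
jog_arm:
  commands:
    - [-0.1,0.109,0.83,-0.058,0,0,0.7]
    - [-0.1,0.061,0.835,-0.058,0,0,0.7]
    - [-0.1,0.013,0.837,-0.058,0,0,0.7]
    - [-0.1,-0.036,0.837,-0.058,0,0,0.7]
    - [-0.1,-0.084,0.833,-0.058,0,0,0.7]
    - [-0.1,-0.133,0.827,-0.058,0,0,0.7]
    - [-0.1,-0.18,0.818,-0.058,0,0,0.7]
    - [-0.1,-0.227,0.806,-0.058,0,0,0.7]
    - [0,0,0,0,0,0,0.7]
    - [0,0,0,0,0,0,0.7]
    - [0,0,0,0,0,0,0.7]

```text
time: 6.75
position: [0.4828, -0.1394, 0.2504]
eef_rot: [1.227, 1.2, -1.227]
contact_force: [-0.4, 0.9, -0.1]
opening: 0.0377
```

```bash
python3 - <<'E'
from w import *
w=np.load('wcam.npz'); 
z=np.load('pg.npz'); fx,cx,cy=z['K']; im=z['im']; d=z['d']
# tool-frame pixel->plane x=X
def tl(u,v,X):
    dd=w['R']@np.array([(u-cx)/fx,-(v-cy)/fx,-1.]); o=w['t']; return (o+dd*(X-o[0])/dd[0])[1:]
print('net',tl(316.6,255.9,.068))
for (u,v) in [(277,195),(358,195),(279,316),(355,316),(317.5,256)]: print((u,v),tl(u,v,.0657).round(4))
s=st(); M=R.from_rotvec(s['eef_rot']).as_matrix(); print(M.round(4))
s,m,im,d=shot('pa',[]); rows(.482,-.1412,.25,-.025,.7)
from pc import *
X,im,d=cloud('pa'); T=(X-s['position'])@M
k=(d>0)&(T[...,0]>.06)&(T[...,0]<.07)&(abs(T[...,1])<.022)&(abs(T[...,2])<.042)
q=T[k]; print('plate z ext',q.min(0),q.max(0))
cv2.imwrite('pics/pa_c.png',cv2.resize(im[130:350,180:460,::-1],(760,597),interpolation=cv2.INTER_CUBIC))
E
```

```text
net [-0.00073655 -0.00022563]
(277, 195) [-0.0197 -0.0339]
(358, 195) [ 0.0191 -0.0338]
(279, 316) [-0.0213  0.035 ]
(355, 316) [0.0202 0.035 ]
(317.5, 256) [-0.0003 -0.0014]
[[-0.0015  0.9997 -0.0236]
 [ 0.0013 -0.0236 -0.9997]
 [-1.     -0.0015 -0.0012]]
pos [ 0.4831 -0.139   0.2506] yaw -0.023 q7 0.08 t 6.8 F [ 0.3  1.  -1. ] open 0.0378
[[0.011, -0.02, 0.044, 0.002, 0.0, 0.0, 0.7]]
plate z ext [ 0.06000258 -0.02195989 -0.0358792 ] [0.0699775  0.02195137 0.03525977]
```

View pics/pa_c.png

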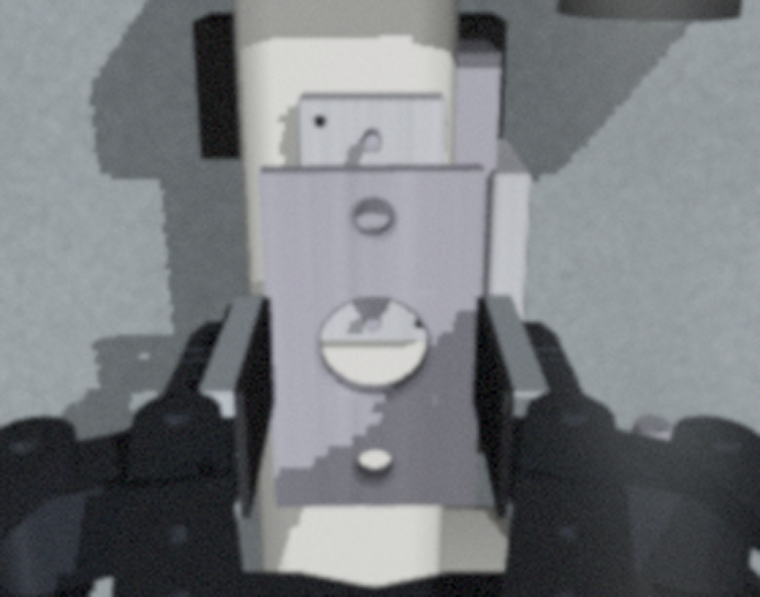

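The foot dowel and boss show in line behind the plate, whose hole is clear. Now descending onto the tang, with force checks.

Emit:
jog_arm:
  commands:
    - [0,-0.02,0.05,0,0,0,0.7]
    - [0.2,0,0,0,0,0,0.7]
    - [0.2,0,0,0,0,0,0.7]
    - [0.2,0,0,0,0,0,0.7]
    - [0.2,0,0,0,0,0,0.7]
    - [0.1,0,0,0,0,0,0.7]
    - [0.1,0,0,0,0,0,0.7]
    - [0,0,0,0,0,0,0.7]
    - [0,0,0,0,0,0,0.7]

```text
time: 7.7
position: [0.4821, -0.1431, 0.2015]
eef_rot: [1.228, 1.197, -1.227]
contact_force: [1.0, 0.8, -0.9]
opening: 0.038
```

```bash
python3 - <<'E'
from h import *
rows(.482,-.1415,.179,-.025,.7)
E
```

```text
pos [ 0.4821 -0.1431  0.2015] yaw -0.025 q7 0.05 t 7.7 F [ 1.   0.8 -0.9] open 0.038
[[0.449, -0.003, -0.032, 0.0, 0.0, 0.0, 0.7]]
```

Emit:
jog_arm:
  commands:
    - [0,0,-0.032,0,0,0,0.7]
    - [0.05,0,0,0,0,0,0.7]
    - [0.1,0,0,0,0,0,0.7]
    - [0.1,0,0,0,0,0,0.7]
    - [0,0,0,0,0,0,0.7]
    - [0,0,0,0,0,0,0.7]

```text
time: 8.3
position: [0.4818, -0.1415, 0.1885]
eef_rot: [1.227, 1.198, -1.228]
contact_force: [-0.2, -0.2, -0.1]
opening: 0.0382
```

```bash
python3 - <<'E'
from h import *
rows(.482,-.1415,.178,-.025,.7)
E
```

```text
pos [ 0.4818 -0.1415  0.1885] yaw -0.025 q7 0.04 t 8.3 F [-0.2 -0.2 -0.1] open 0.0382
[[0.21, 0.004, 0.0, 0.0, 0.0, 0.0, 0.7]]
```

No contact so far. I'll go on past the dowels to the seat.

Emit:
jog_arm:
  commands:
    - [0.06,0,0,0,0,0,0.7]
    - [0.06,0,0,0,0,0,0.7]
    - [0.06,0,0,0,0,0,0.7]
    - [0.03,0,0,0,0,0,0.7]
    - [0,0,0,0,0,0,0.7]

```text
time: 8.8
position: [0.4819, -0.1415, 0.1786]
eef_rot: [1.227, 1.198, -1.228]
contact_force: [-1.8, 0.9, 3.3]
opening: 0.0379
```

Emit:
jog_arm:
  commands:
    - [0.02,0,0,0,0,0,0.7]
    - [0,0,0,0,0,0,0.45]
    - [0,0,0,0,0,0,0.35]
    - [0,0,0,0,0,0,0.35]
    - [-0.2,0,0,0,0,0,0.35]
    - [-0.5,0,0,0,0,0,0.35]
    - [-0.6,0,0,0,0,0,0.35]
    - [-0.5,0,0,0,0,0,0.35]
    - [0,0,0,0,0,0,0.35]
    - [0,0,0,0,0,0,0.35]

```text
time: 9.8
position: [0.4821, -0.1416, 0.2681]
eef_rot: [1.228, 1.196, -1.227]
contact_force: [-0.1, -0.5, 0.5]
opening: 0.0555
```

```bash
python3 - <<'E'
from w import *
s,m,im,d=shot('p2',[])
from pc import *
X,im,d=cloud('p2'); x,y,z=X[...,0],X[...,1],X[...,2]
k=(d>0)&(abs(x-.482)<.03)&(abs(y+.1412)<.045)&(z>.109)&(z<.116); q=X[k]
print(len(q),'z',np.percentile(q[:,2],[5,50,95]),cv2.minAreaRect(q[:,:2].astype(np.float32)))
c=(d>0)&(np.hypot(x-.482,y+.141)<.016); 
for lo,hi in [(.1345,.1395),(.156,.162)]:
    p=X[c&(z>lo)&(z<hi)][:,:2].astype(np.float32); print(lo,len(p),cv2.minAreaRect(p))
rows(.615,.343,.22,np.arctan2(.343,.615)+.0,.35)
E
```

```text
3377 z [0.1116469  0.11285661 0.11393976] ((0.48197126388549805, -0.14092004299163818), (0.07038769125938416, 0.04004708305001259), 89.28827667236328)
0.1345 229 ((0.48193758726119995, -0.1413884162902832), (0.01735655590891838, 0.010608282871544361), 3.8440380096435547)
0.156 117 ((0.48190224170684814, -0.14113332331180573), (0.00714622950181365, 0.007323893718421459), 57.58808898925781)
pos [ 0.4815 -0.1415  0.267 ] yaw -0.025 q7 0.09 t 9.85 F [-1.3 -0.7 -0.3] open 0.0557
[[0.078, 0.202, -0.813, -0.044, 0.0, 0.0, 0.35], [0.078, 0.238, -0.803, -0.044, 0.0, 0.0, 0.35], [0.078, 0.274, -0.792, -0.044, 0.0, 0.0, 0.35], [0.078, 0.309, -0.779, -0.044, 0.0, 0.0, 0.35], [0.078, 0.343, -0.764, -0.044, 0.0, 0.0, 0.35], [0.078, 0.377, -0.748, -0.044, 0.0, 0.0, 0.35], [0.078, 0.409, -0.731, -0.044, 0.0, 0.0, 0.35], [0.078, 0.441, -0.712, -0.044, 0.0, 0.0, 0.35], [0.078, 0.473, -0.691, -0.044, 0.0, 0.0, 0.35], [0.078, 0.503, -0.67, -0.044, 0.0, 0.0, 0.35], [0.078, 0.532, -0.647, -0.044, 0.0, 0.0, 0.35], [0.078, 0.56, -0.622, -0.044, 0.0, 0.0, 0.35]]
```

The plate is home: its top is at 0.1128, level and centred. The candidates for the collar are the silver-white ring at top (254,203) and the purple ring at (280,194); the aluminium one is the former. I'll go there and confirm in a crop.

Emit:
jog_arm:
  commands:
    - [0.07,0.2,-0.85,0,0,0,0.35]
    - [0.07,0.2,-0.85,0,0,0,0.35]
    - [0.07,0.2,-0.85,0,0,0,0.35]
    - [0.07,0.2,-0.85,0,0,0,0.35]
    - [0.07,0.22,-0.85,0,0,0,0.35]
    - [0.07,0.22,-0.85,0,0,0,0.35]
    - [0.07,0.22,-0.85,0,0,0,0.35]
    - [0.07,0.22,-0.85,0,0,0,0.35]
    - [0.07,0.22,-0.85,0,0,0,0.35]
    - [0.07,0.22,-0.85,0,0,0,0.35]
    - [0.1,0.22,-0.85,0,0,0,0.35]
    - [0.1,0.18,-0.42,0,0,0,0.35]

```text
time: 11.05
position: [0.6182, 0.3486, 0.2202]
eef_rot: [1.224, 1.204, -1.225]
contact_force: [0.0, 0.2, -0.3]
opening: 0.0555
```

Emit:
jog_arm:
  commands:
    - [0,0,0,0,0,0,0.35]
    - [0,0,0,0,0,0,0.35]

```text
time: 11.25
position: [0.6193, 0.3435, 0.2202]
eef_rot: [1.224, 1.198, -1.23]
contact_force: [-0.1, -0.5, -0.2]
opening: 0.0555
```

```bash
python3 - <<'E'
from w import *
s,m,im,d=shot('col',[('tension_collar',.014)])
V=im.max(2); S=cv2.cvtColor(im,cv2.COLOR_RGB2HSV)[...,1]
g=[[c for c in at_z(m,u,v,.014)[:2]] for v in range(400) for u in range(640)]; G=np.array(g).reshape(400,640,2)
k=((np.hypot(G[...,0]-.615,G[...,1]-.343)<.035)&(V>165)&(S<60)).astype(np.uint8)
n,lab,stt,cen=cv2.connectedComponentsWithStats(k); i=1+np.argmax(stt[1:,4]); print(stt[i],cen[i])
p=G[lab==i].astype(np.float32); print('rect',cv2.minAreaRect(p),'circ',cv2.minEnclosingCircle(p))
l,t,w,h,_=stt[i]; cv2.imwrite('pics/col_c.png',cv2.resize(im[max(t-60,0):t+140,max(l-90,0):l+150,::-1],None,fx=2.4,fy=2.4))
print('crop origin',max(l-90,0),max(t-60,0)); rows(*cv2.minAreaRect(p)[0],.10,None,.35)
E
```

```text
tension_collar 0.72 [310.5 184.2] [0.6121 0.347  0.014 ] depth pt [0.6117 0.3442 0.0033]
[ 278  152   72   70 3275] [316.08549618 185.25282443]
rect ((0.6148414611816406, 0.3434373140335083), (0.0688190907239914, 0.06890054792165756), 88.66454315185547) circ ((0.6150245070457458, 0.34301096200942993), 0.03508521243929863)
crop origin 188 92
pos [0.6201 0.3419 0.2214] yaw -0.026 q7 -0.84 t 11.35 F [ 0.6 -0.2  0.4] open 0.0561
[[0.809, -0.035, -0.009, 0.0, 0.0, 0.0, 0.35], [0.809, -0.035, -0.009, 0.0, 0.0, 0.0, 0.35], [0.809, -0.035, -0.009, 0.0, 0.0, 0.0, 0.35]]
```

View pics/col_c.png

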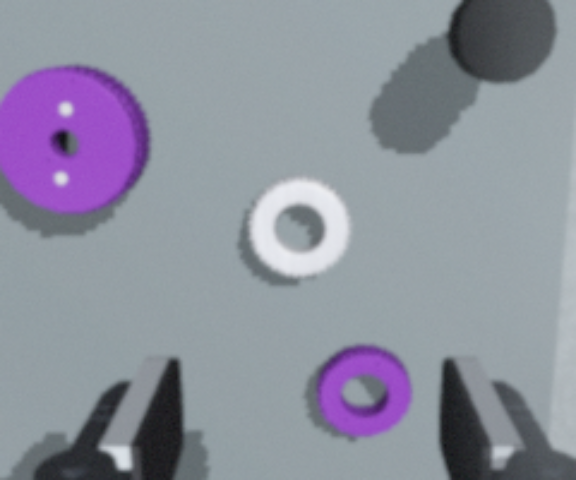

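The silver-white ring sits at crop (300,228), which is full (313,187). The purple ring is at crop (364,390). The white one is the aluminium collar, as the purple one is the look-alike. I'll redo the fit with a stricter threshold.

```bash
python3 - <<'E'
from h import *
z=np.load('col.npz'); im=z['im']; V=im.max(2); fx,cx,cy=z['K']; m=dict(fx=fx,fy=fx,cx=cx,cy=cy,pose=z['pose'])
k=np.zeros((400,640),np.uint8); cv2.circle(k,(313,187),32,1,-1); k=k*(V>195).astype(np.uint8)
n,lab,stt,cen=cv2.connectedComponentsWithStats(k); i=1+np.argmax(stt[1:,4]); v,u=np.nonzero(lab==i)
p=np.array([at_z(m,a,b,.014)[:2] for a,b in zip(u,v)]).astype(np.float32); r=cv2.minAreaRect(p); print(stt[i],r,cv2.minEnclosingCircle(p))
rows(*r[0],.076,None,.35)
E
```

```text
[292 166  42  41 950] ((0.6142369508743286, 0.3443678319454193), (0.03985767066478729, 0.03903853893280029), 61.77574157714844) ((0.6141366362571716, 0.3445136249065399), 0.02030937559902668)
pos [0.6201 0.3419 0.2214] yaw -0.026 q7 -0.84 t 11.35 F [ 0.6 -0.2  0.4] open 0.0561
[[0.727, -0.029, -0.011, 0.0, 0.0, 0.0, 0.35], [0.727, -0.029, -0.011, 0.0, 0.0, 0.0, 0.35], [0.727, -0.029, -0.011, 0.0, 0.0, 0.0, 0.35], [0.727, -0.029, -0.011, 0.0, 0.0, 0.0, 0.35]]
```

Emit:
jog_arm:
  commands:
    - [0.7,-0.06,-0.02,0,0,0,0.35]
    - [0.7,-0.06,-0.02,0,0,0,0.35]
    - [0.7,0,0,0,0,0,0.35]
    - [0.4,0,0,0,0,0,0.35]
    - [0.2,0,0,0,0,0,0.35]
    - [0,0,0,0,0,0,0.35]
    - [0,0,0,0,0,0,0.35]

```text
time: 12.05
position: [0.615, 0.3457, 0.0887]
eef_rot: [1.23, 1.196, -1.226]
contact_force: [-0.1, 0.4, 0.7]
opening: 0.0555
```

```bash
python3 - <<'E'
from h import *
rows(.6142,.3444,.0755,-.025,.35)
E
```

```text
pos [0.615  0.3457 0.0887] yaw -0.026 q7 -0.91 t 12.05 F [-0.1  0.4  0.7] open 0.0555
[[0.263, -0.015, 0.026, -0.001, 0.0, 0.0, 0.35]]
```

Emit:
jog_arm:
  commands:
    - [0.1,-0.015,0.026,0,0,0,0.35]
    - [0.1,0,0,0,0,0,0.35]
    - [0.06,0,0,0,0,0,0.35]
    - [0,0,0,0,0,0,0.45]
    - [0,0,0,0,0,0,0.55]
    - [0,0,0,0,0,0,0.7]
    - [0,0,0,0,0,0,0.7]
    - [0,0,0,0,0,0,0.7]
  squeeze: 40

```text
time: 12.85
position: [0.6135, 0.3448, 0.0745]
eef_rot: [1.228, 1.197, -1.227]
contact_force: [0.1, 1.2, 1.1]
opening: 0.0379
```

Emit:
jog_arm:
  commands:
    - [-0.2,0,0,0,0,0,0.7]
    - [-0.6,0,0,0,0,0,0.7]
    - [-0.8,0,0,0,0,0,0.7]
    - [-0.8,0,0,0,0,0,0.7]
    - [-0.8,0,0,0,0,0,0.7]
    - [-0.3,0,0,0,0,0,0.7]
    - [0,0,0,0,0,0,0.7]
    - [0,0,0,0,0,0,0.7]

```text
time: 13.65
position: [0.6128, 0.344, 0.2479]
eef_rot: [1.225, 1.197, -1.23]
contact_force: [-0.7, 0.7, -1.4]
opening: 0.0377
```

```bash
cat > held.py <<'E'
from pc import *
from w import shot
def held(name,half=.025,lo=.03,hi=.09):
    s,m,im,d=shot(name,[]); X,im,d=cloud(name); M=R.from_rotvec(s['eef_rot']).as_matrix(); T=(X-s['position'])@M
    return s,m,im,d,X,T
E
python3 - <<'E'
from held import *
s,m,im,d,X,T=held('cg')
k=(d>0)&(T[...,0]>.045)&(T[...,0]<.085)&(abs(T[...,1])<.0185)&(abs(T[...,2])<.024)
q=T[k]; print(np.histogram(q[:,0],bins=np.arange(.045,.086,.003)))
top=np.median(q[q[:,0]<.065,0]); print('top',top)
kk=k&(abs(T[...,0]-top)<.003); q=T[kk]; print(q.min(0),q.max(0),len(q)); A=np.c_[q[:,1:],np.ones(len(q))]; print(np.linalg.lstsq(A,q[:,0],rcond=None)[0])
rows(.482,-.1412,.26,-.025,.7)
E
```

```text
(array([   0,    1,    0,    0, 2229, 1292,  306,  273,   59,    0,    0,
          0,    0]), array([0.045, 0.048, 0.051, 0.054, 0.057, 0.06 , 0.063, 0.066, 0.069,
       0.072, 0.075, 0.078, 0.081, 0.084]))
top 0.05980782692487619
[ 0.05759542 -0.0184933  -0.02078621] [0.06279186 0.01842788 0.02048496] 3496
[ 0.00088901 -0.00633527  0.05986643]
pos [0.6125 0.3437 0.2468] yaw -0.025 q7 -0.84 t 13.7 F [-0.1 -0.6 -0.7] open 0.0377
[[-0.022, -0.197, 0.813, 0.0, 0.0, 0.0, 0.7], [-0.022, -0.197, 0.813, 0.0, 0.0, 0.0, 0.7], [-0.022, -0.197, 0.813, 0.0, 0.0, 0.0, 0.7], [-0.022, -0.197, 0.813, 0.0, 0.0, 0.0, 0.7], [-0.022, -0.197, 0.813, 0.0, 0.0, 0.0, 0.7], [-0.022, -0.197, 0.813, 0.0, 0.0, 0.0, 0.7], [-0.022, -0.197, 0.813, 0.0, 0.0, 0.0, 0.7], [-0.022, -0.197, 0.813, 0.0, 0.0, 0.0, 0.7], [-0.022, -0.197, 0.813, 0.0, 0.0, 0.0, 0.7], [-0.022, -0.197, 0.813, 0.0, 0.0, 0.0, 0.7], [-0.022, -0.197, 0.813, 0.0, 0.0, 0.0, 0.7], [-0.022, -0.197, 0.813, 0.0, 0.0, 0.0, 0.7]]
```

The collar is held centred and level, with its underside 71.8 mm ahead of the TCP. I'll carry it to the axle.

Emit:
jog_arm:
  commands:
    - [-0.022,-0.197,0.813,0,0,0,0.7]
    - [-0.022,-0.197,0.813,0,0,0,0.7]
    - [-0.022,-0.197,0.813,0,0,0,0.7]
    - [-0.022,-0.197,0.813,0,0,0,0.7]
    - [-0.022,-0.197,0.813,0,0,0,0.7]
    - [-0.022,-0.197,0.813,0,0,0,0.7]
    - [-0.022,-0.197,0.813,0,0,0,0.7]
    - [-0.022,-0.197,0.813,0,0,0,0.7]
    - [-0.022,-0.197,0.813,0,0,0,0.7]
    - [-0.022,-0.197,0.813,0,0,0,0.7]
    - [-0.022,-0.197,0.813,0,0,0,0.7]
    - [-0.022,-0.197,0.813,0,0,0,0.7]

```text
time: 14.9
position: [0.481, -0.1417, 0.2604]
eef_rot: [1.227, 1.201, -1.23]
contact_force: [1.1, -0.3, -0.8]
opening: 0.0377
```

Emit:
jog_arm:
  commands:
    - [0.3,0,0,0,0,0,0.7]
    - [0,0,0,0,0,0,0.7]
    - [0,0,0,0,0,0,0.7]
    - [0,0,0,0,0,0,0.7]

```text
time: 15.3
position: [0.4833, -0.1388, 0.2472]
eef_rot: [1.226, 1.199, -1.226]
contact_force: [0.0, 0.2, 0.6]
opening: 0.0376
```

```bash
python3 - <<'E'
from h import *
rows(.482,-.1413,.21,-.025,.7)
E
```

```text
pos [ 0.4833 -0.1388  0.2472] yaw -0.022 q7 0.07 t 15.3 F [0.  0.2 0.6] open 0.0376
[[0.745, -0.024, 0.051, 0.003, 0.0, 0.0, 0.7]]
```

Emit:
jog_arm:
  commands:
    - [0,-0.024,0.05,0,0,0,0.7]
    - [0.2,0,0,0,0,0,0.7]
    - [0.2,0,0,0,0,0,0.7]
    - [0.15,0,0,0,0,0,0.7]
    - [0.1,0,0,0,0,0,0.7]
    - [0,0,0,0,0,0,0.7]
    - [0,0,0,0,0,0,0.7]
    - [0,0,0,0,0,0,0.7]

```text
time: 16.1
position: [0.4821, -0.1426, 0.2153]
eef_rot: [1.228, 1.197, -1.227]
contact_force: [-0.3, 0.0, -0.5]
opening: 0.0378
```

```bash
python3 - <<'E'
from h import *
rows(.482,-.1413,.185,-.025,.7)
E
```

```text
pos [ 0.4821 -0.1426  0.2153] yaw -0.025 q7 0.05 t 16.1 F [-0.3  0.  -0.5] open 0.0378
[[0.607, -0.002, -0.027, 0.0, 0.0, 0.0, 0.7]]
```

Emit:
jog_arm:
  commands:
    - [0,0,-0.024,0,0,0,0.7]
    - [0.1,0,0,0,0,0,0.7]
    - [0.1,0,0,0,0,0,0.7]
    - [0.1,0,0,0,0,0,0.7]
    - [0.1,0,0,0,0,0,0.7]
    - [0.1,0,0,0,0,0,0.7]
    - [0.05,0,0,0,0,0,0.7]
    - [0.05,0,0,0,0,0,0.7]
    - [0,0,0,0,0,0,0.7]
    - [0,0,0,0,0,0,0.7]

```text
time: 17.1
position: [0.4819, -0.1414, 0.1851]
eef_rot: [1.227, 1.197, -1.227]
contact_force: [-0.1, 0.8, -0.6]
opening: 0.0376
```

Emit:
jog_arm:
  commands:
    - [0.02,0,0,0,0,0,0.7]
    - [0.02,0,0,0,0,0,0.7]
    - [0,0,0,0,0,0,0.7]
    - [0,0,0,0,0,0,0.45]
    - [0,0,0,0,0,0,0.35]
    - [0,0,0,0,0,0,0.35]
    - [-0.2,0,0,0,0,0,0.35]
    - [-0.5,0,0,0,0,0,0.3]
    - [-0.7,0,0,0,0,0,0.2]
    - [-0.4,0,0,0,0,0,0.15]
    - [0,0,0,0,0,0,0.15]
    - [0,0,0,0,0,0,0.15]

```text
time: 18.3
position: [0.4817, -0.1414, 0.2734]
eef_rot: [1.228, 1.196, -1.227]
contact_force: [-0.1, 0.1, -1.0]
opening: 0.0728
```

```bash
python3 - <<'E'
from w import *
s,m,im,d=shot('c2',[])
from pc import *
X,im,d=cloud('c2'); x,y,z=X[...,0],X[...,1],X[...,2]
rr=np.hypot(x-.482,y+.141)
k=(d>0)&(rr<.022)&(z>.12)&(z<.128)&(rr>.0105); q=X[k]
print(len(q),'z',np.percentile(q[:,2],[5,50,95]),cv2.minAreaRect(q[:,:2].astype(np.float32)))
A=np.c_[q[:,:2],np.ones(len(q))]; print('tilt',np.linalg.lstsq(A,q[:,2],rcond=None)[0])
c=(d>0)&(rr<.016)
for lo,hi in [(.1335,.1405),(.156,.162)]:
    p=X[c&(z>lo)&(z<hi)][:,:2].astype(np.float32); print(lo,len(p),cv2.minAreaRect(p))
rows(.4517,.3037,.22,None,.15)
E
```

```text
1358 z [0.12241456 0.12466986 0.12578636] ((0.482334703207016, -0.14118163287639618), (0.04058932512998581, 0.0410858616232872), 42.67222595214844)
tilt [ 0.00242435 -0.01648028  0.12103463]
0.1335 228 ((0.4819178283214569, -0.14119403064250946), (0.0172618068754673, 0.010380168445408344), 3.889880657196045)
0.156 112 ((0.481843501329422, -0.14084580540657043), (0.007542311679571867, 0.0073128449730575085), 28.83403205871582)
pos [ 0.4812 -0.1413  0.2725] yaw -0.025 q7 0.08 t 18.35 F [0.4 0.5 0.7] open 0.0727
[[0.105, -0.081, -0.888, 0.0, 0.0, 0.0, 0.15], [0.105, -0.081, -0.888, 0.0, 0.0, 0.0, 0.15], [0.105, -0.081, -0.888, 0.0, 0.0, 0.0, 0.15], [0.105, -0.081, -0.888, 0.0, 0.0, 0.0, 0.15], [0.105, -0.081, -0.888, 0.0, 0.0, 0.0, 0.15], [0.105, -0.081, -0.888, 0.0, 0.0, 0.0, 0.15], [0.105, -0.081, -0.888, 0.0, 0.0, 0.0, 0.15], [0.105, -0.081, -0.888, 0.0, 0.0, 0.0, 0.15], [0.105, -0.081, -0.888, 0.0, 0.0, 0.0, 0.15], [0.105, -0.081, -0.888, 0.0, 0.0, 0.0, 0.15]]
```

The collar is home: its top is at 0.1247, centred. The tang is at about +0.068 rad. On to the knob.

Emit:
jog_arm:
  commands:
    - [0.105,-0.081,-0.888,0,0,0,0.15]
    - [0.105,-0.081,-0.888,0,0,0,0.15]
    - [0.105,-0.081,-0.888,0,0,0,0.15]
    - [0.105,-0.081,-0.888,0,0,0,0.15]
    - [0.105,-0.081,-0.888,0,0,0,0.15]
    - [0.105,-0.081,-0.888,0,0,0,0.15]
    - [0.105,-0.081,-0.888,0,0,0,0.15]
    - [0.105,-0.081,-0.888,0,0,0,0.15]
    - [0.105,-0.081,-0.888,0,0,0,0.15]
    - [0.105,-0.081,-0.888,0,0,0,0.15]
    - [0,0,0,0,0,0,0.15]
    - [0,0,0,0,0,0,0.15]

```text
time: 19.55
position: [0.451, 0.3042, 0.2189]
eef_rot: [1.223, 1.2, -1.228]
contact_force: [0.1, -0.4, -0.4]
opening: 0.0729
```

```bash
python3 - <<'E'
from w import *
s,m,im,d=shot('kn',[('knob_top',.026)])
V=im.max(2)
g=np.array([at_z(m,u,v,.026)[:2] for v in range(400) for u in range(640)]).reshape(400,640,2)
near=np.hypot(g[...,0]-.4517,g[...,1]-.3037)<.04
from pc import *
X,im,d=cloud('kn'); x,y,z=X[...,0],X[...,1],X[...,2]
k=(near&(d>0)&(abs(z-.026)<.004)&(V<150)); p=g[k].astype(np.float32); print(len(p),cv2.minAreaRect(p),cv2.minEnclosingCircle(p),'z',np.median(z[k]))
c=np.array(cv2.minAreaRect(p)[0])
dots=((V>130)&(np.hypot(g[...,0]-c[0],g[...,1]-c[1])<.021)).astype(np.uint8)
n,lab,stt,cen=cv2.connectedComponentsWithStats(dots)
P=[]
for i in range(1,n):
    if stt[i,4]>4: w=at_z(m,*cen[i],.026)[:2]; P.append(w); print('dot',stt[i,4],cen[i],w.round(4))
if len(P)==2: dd=P[0]-P[1]; print('slot angle',(np.arctan2(dd[1],dd[0])+np.pi/2)%np.pi-np.pi/2,'mid',(P[0]+P[1])/2)
rows(*c,.10,None,.15)
v,u=np.nonzero(k); cu,cv=int(u.mean()),int(v.mean()); print(cu,cv)
cv2.imwrite('pics/kn_c.png',cv2.resize(im[max(cv-90,0):cv+90,max(cu-120,0):cu+120,::-1],None,fx=2.5,fy=2.5))
E
```

```text
knob_top 0.95 [407.1 102.6] [0.5278 0.3806 0.026 ] depth pt [0.5341 0.3808 0.004 ]
knob_top 0.62 [314.9 187.1] [0.4482 0.3085 0.026 ] depth pt [0.4478 0.3026 0.0039]
2526 ((0.4505697190761566, 0.30965572595596313), (0.05297718197107315, 0.054120153188705444), 88.79964447021484) ((0.45059704780578613, 0.30961373448371887), 0.02746267057955265) z 0.026748555135437863
dot 25 [302.96 187.4 ] [0.4372 0.3084]
dot 27 [331.25925926 187.59259259] [0.4632 0.3077]
slot angle -0.028217713583345017 mid [0.45016967 0.30804855]
pos [0.4523 0.3019 0.2194] yaw -0.026 q7 -0.94 t 19.65 F [ 0.3 -0.4 -0.7] open 0.0724
[[0.796, -0.013, -0.051, 0.0, 0.0, 0.0, 0.15], [0.796, -0.013, -0.051, 0.0, 0.0, 0.0, 0.15], [0.796, -0.013, -0.051, 0.0, 0.0, 0.0, 0.15]]
317 185
```

View pics/kn_c.png

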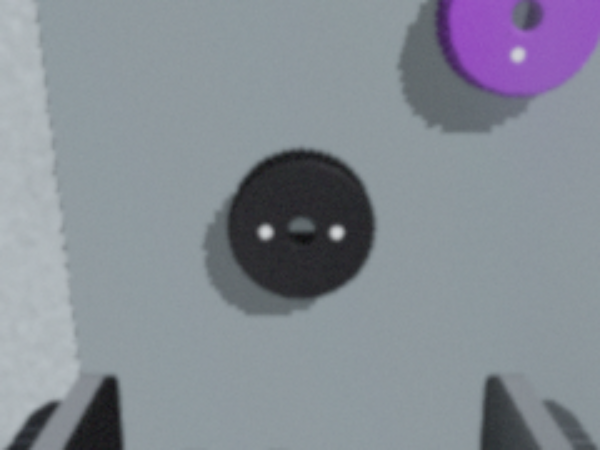

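The black knob is at crop (300,223) with its dots at (265,232) and (337,232), level in the picture. The slot angle is -0.028 rad, which is in line with the jaws. The purple knob sits top right, at (525,15). I'll grip the black one.

Emit:
jog_arm:
  commands:
    - [0.7,-0.03,-0.1,0,0,0,0.15]
    - [0.7,0,-0.04,0,0,0,0.15]
    - [0.6,0,0,0,0,0,0.15]
    - [0.3,0,0,0,0,0,0.15]
    - [0.15,0,0,0,0,0,0.15]
    - [0,0,0,0,0,0,0.15]
    - [0,0,0,0,0,0,0.15]

```text
time: 20.35
position: [0.4519, 0.3108, 0.0992]
eef_rot: [1.23, 1.196, -1.226]
contact_force: [-0.1, 0.9, 0.2]
opening: 0.0731
```

```bash
python3 - <<'E'
from h import *
rows(.4503,.3086,.078,-.028,.15)
E
```

```text
pos [0.4519 0.3108 0.0992] yaw -0.026 q7 -1.08 t 20.35 F [-0.1  0.9  0.2] open 0.0731
[[0.423, -0.031, 0.045, 0.002, 0.0, 0.0, 0.15]]
```

Emit:
jog_arm:
  commands:
    - [0.1,-0.03,0.045,0,0,0,0.15]
    - [0.2,0,0,0,0,0,0.15]
    - [0.12,0,0,0,0,0,0.15]
    - [0,0,0,0,0,0,0.15]
    - [0,0,0,0,0,0,0.25]
    - [0,0,0,0,0,0,0.35]
    - [0,0,0,0,0,0,0.45]
    - [0,0,0,0,0,0,0.5]
    - [0,0,0,0,0,0,0.5]
    - [0,0,0,0,0,0,0.5]
  squeeze: 40

```text
time: 21.35
position: [0.4498, 0.3087, 0.0774]
eef_rot: [1.228, 1.197, -1.227]
contact_force: [-0.1, 0.2, 5.5]
opening: 0.0518
```

Emit:
jog_arm:
  commands:
    - [-0.2,0,0,0,0,0,0.5]
    - [-0.6,0,0,0,0,0,0.5]
    - [-0.8,0,0,0,0,0,0.5]
    - [-0.8,0,0,0,0,0,0.5]
    - [-0.8,0,0,0,0,0,0.5]
    - [-0.5,0,0,0,0,0,0.5]
    - [0,0,0,0,0,0,0.5]
    - [0,0,0,0,0,0,0.5]

```text
time: 22.15
position: [0.4492, 0.3078, 0.262]
eef_rot: [1.227, 1.196, -1.228]
contact_force: [-0.7, -0.0, -0.5]
opening: 0.0516
```

```bash
python3 - <<'E'
from held import *
s,m,im,d,X,T=held('kg'); V=im.max(2)
k=(d>0)&(T[...,0]>.03)&(T[...,0]<.065)&(abs(T[...,1])<.024)&(abs(T[...,2])<.032)
top=np.percentile(T[k][:,0],30); print('top',np.histogram(T[k][:,0],bins=np.arange(.03,.066,.003)),top)
q=T[k&(abs(T[...,0]-top)<.003)]; print(q.min(0),q.max(0),len(q)); A=np.c_[q[:,1:],np.ones(len(q))]; print('plane',np.linalg.lstsq(A,q[:,0],rcond=None)[0])
kk=(k&(V>130)&(abs(T[...,1])<.019)&(abs(T[...,2])<.01)).astype(np.uint8); n,lab,stt,cen=cv2.connectedComponentsWithStats(kk)
P=[T[lab==i].mean(0) for i in range(1,n) if stt[i,4]>6]; print('dots tool',P)
if len(P)==2:
    dd=P[1]-P[0]; print('slot angle in tool (about x)',np.arctan2(dd[2],dd[1]), 'mid',(P[0]+P[1])/2)
rows(.482,-.1412,.26,None,.5)
E
```

```text
top (array([   0,    0,    0,    0,    0,    0, 6543, 2152,  411,  220,  238,
        145]), array([0.03 , 0.033, 0.036, 0.039, 0.042, 0.045, 0.048, 0.051, 0.054,
       0.057, 0.06 , 0.063, 0.066])) 0.050321939851392085
[ 0.04845942 -0.02395545 -0.02730856] [0.05330854 0.02399471 0.02652889] 8605
plane [-0.00036702 -0.00483616  0.05059275]
dots tool [array([ 5.01760022e-02, -1.33284042e-02,  7.27109977e-05]), array([5.01316966e-02, 1.26415882e-02, 6.63863424e-05])]
slot angle in tool (about x) -0.00024353704421197414 mid [ 5.01538494e-02 -3.43407990e-04  6.95486701e-05]
pos [0.4488 0.3074 0.2609] yaw -0.025 q7 -0.92 t 22.2 F [ 0.3  0.4 -1.6] open 0.0517
[[0.002, 0.089, 0.895, 0.0, 0.0, 0.0, 0.5], [0.002, 0.089, 0.895, 0.0, 0.0, 0.0, 0.5], [0.002, 0.089, 0.895, 0.0, 0.0, 0.0, 0.5], [0.002, 0.089, 0.895, 0.0, 0.0, 0.0, 0.5], [0.002, 0.089, 0.895, 0.0, 0.0, 0.0, 0.5], [0.002, 0.089, 0.895, 0.0, 0.0, 0.0, 0.5], [0.002, 0.089, 0.895, 0.0, 0.0, 0.0, 0.5], [0.002, 0.089, 0.895, 0.0, 0.0, 0.0, 0.5], [0.002, 0.089, 0.895, 0.0, 0.0, 0.0, 0.5], [0.002, 0.089, 0.895, 0.0, 0.0, 0.0, 0.5]]
```

The knob is held level and centred, with its slot exactly along tool y and its underside 74.4 mm ahead of the TCP. I'll carry it over and turn it to the tang's angle.

Emit:
jog_arm:
  commands:
    - [0,0.089,0.895,0,0,0,0.5]
    - [0,0.089,0.895,0,0,0,0.5]
    - [0,0.089,0.895,0,0,0,0.5]
    - [0,0.089,0.895,0,0,0,0.5]
    - [0,0.089,0.895,0,0,0,0.5]
    - [0,0.089,0.895,0,0,0,0.5]
    - [0,0.089,0.895,0,0,0,0.5]
    - [0,0.089,0.895,0,0,0,0.5]
    - [0,0.089,0.895,0,0,0,0.5]
    - [0,0.089,0.895,-0.05,0,0,0.5]
    - [0,0,0,-0.043,0,0,0.5]
    - [0,0,0,0,0,0,0.5]

```text
time: 23.4
position: [0.4815, -0.1414, 0.26]
eef_rot: [1.161, 1.243, -1.163]
contact_force: [-0.1, 0.7, -1.4]
opening: 0.0522
```

Emit:
jog_arm:
  commands:
    - [0.2,0,0,0,0,0,0.5]
    - [0,0,0,0,0,0,0.5]
    - [0,0,0,0,0,0,0.5]
    - [0,0,0,0,0,0,0.5]

```text
time: 23.8
position: [0.4829, -0.1393, 0.2519]
eef_rot: [1.158, 1.241, -1.158]
contact_force: [0.8, -0.2, -0.8]
opening: 0.0515
```

```bash
python3 - <<'E'
from h import *
rows(.482,-.1412,.225,.068,.5)
E
```

```text
pos [ 0.4829 -0.1393  0.2519] yaw 0.07 q7 0.16 t 23.8 F [ 0.8 -0.2 -0.8] open 0.0515
[[0.538, -0.02, 0.036, 0.002, 0.0, 0.0, 0.5]]
```

Emit:
jog_arm:
  commands:
    - [0,-0.016,0.03,0,0,0,0.5]
    - [0.15,0,0,0,0,0,0.5]
    - [0.15,0,0,0,0,0,0.5]
    - [0.1,0,0,0,0,0,0.5]
    - [0.05,0,0,0,0,0,0.5]
    - [0,0,0,0,0,0,0.5]
    - [0,0,0,0,0,0,0.5]
    - [0,0,0,0,0,0,0.5]

```text
time: 24.6
position: [0.4823, -0.1417, 0.2298]
eef_rot: [1.159, 1.24, -1.159]
contact_force: [0.3, -0.4, -0.5]
opening: 0.0515
```

```bash
python3 - <<'E'
from h import *
rows(.482,-.1412,.213,.068,.5)
E
```

```text
pos [ 0.4823 -0.1417  0.2298] yaw 0.068 q7 0.14 t 24.6 F [ 0.3 -0.4 -0.5] open 0.0515
[[0.335, -0.006, -0.011, 0.0, 0.0, 0.0, 0.5]]
```

Emit:
jog_arm:
  commands:
    - [0,-0.004,-0.008,0,0,0,0.5]
    - [0.08,0,0,0,0,0,0.5]
    - [0.08,0,0,0,0,0,0.5]
    - [0.08,0,0,0,0,0,0.5]
    - [0.08,0,0,0,0,0,0.5]
    - [0,0,0,0,0,0,0.5]
    - [0,0,0,0,0,0,0.5]

```text
time: 25.3
position: [0.4819, -0.1413, 0.2133]
eef_rot: [1.159, 1.241, -1.159]
contact_force: [0.6, 0.2, -0.7]
opening: 0.0518
```

```bash
python3 - <<'E'
from h import *
rows(.482,-.1412,.199,.068,.5)
E
```

```text
pos [ 0.4819 -0.1413  0.2133] yaw 0.068 q7 0.13 t 25.3 F [ 0.6  0.2 -0.7] open 0.0518
[[0.286, 0.003, -0.001, 0.0, 0.0, 0.0, 0.5]]
```

The shaft has entered the hole with no force. I'll ease past the tang top at 0.211.

Emit:
jog_arm:
  commands:
    - [0.04,0,0,0,0,0,0.5]
    - [0.04,0,0,0,0,0,0.5]
    - [0.04,0,0,0,0,0,0.5]
    - [0,0,0,0,0,0,0.5]
    - [0,0,0,0,0,0,0.5]

```text
time: 25.8
position: [0.4819, -0.1413, 0.2074]
eef_rot: [1.159, 1.241, -1.159]
contact_force: [-0.5, 0.4, -0.6]
opening: 0.0519
```

It is below 0.211 with no force, so the slot is on the flats. Down to the collar.

Emit:
jog_arm:
  commands:
    - [0.04,0,0,0,0,0,0.5]
    - [0.04,0,0,0,0,0,0.5]
    - [0.04,0,0,0,0,0,0.5]
    - [0.04,0,0,0,0,0,0.5]
    - [0.02,0,0,0,0,0,0.5]
    - [0,0,0,0,0,0,0.5]
    - [0,0,0,0,0,0,0.5]

```text
time: 26.5
position: [0.4819, -0.1413, 0.1994]
eef_rot: [1.158, 1.241, -1.16]
contact_force: [-2.5, 0.5, 6.4]
opening: 0.052
```

Contact at 6 N at the home height. I'll release and withdraw straight up.

Emit:
jog_arm:
  commands:
    - [0,0,0,0,0,0,0.35]
    - [0,0,0,0,0,0,0.2]
    - [0,0,0,0,0,0,0.2]
    - [0,0,0,0,0,0,0.2]
    - [-0.2,0,0,0,0,0,0.2]
    - [-0.5,0,0,0,0,0,0.2]
    - [-0.6,0,0,0,0,0,0.2]
    - [-0.4,0,0,0,0,0,0.2]
    - [0,0,0,0,0,0,0.2]
    - [0,0,0,0,0,0,0.2]

```text
time: 27.5
position: [0.4819, -0.1413, 0.2838]
eef_rot: [1.159, 1.24, -1.159]
contact_force: [0.3, -0.2, -1.2]
opening: 0.0683
```

```bash
python3 - <<'E'
from w import *
s,m,im,d=shot('fin',[]); print(s['position'],s['contact_force'],s['time'])
from pc import *
X,im,d=cloud('fin'); x,y,z=X[...,0],X[...,1],X[...,2]; rr=np.hypot(x-.482,y+.1412)
print(np.histogram(z[(d>0)&(rr<.03)],bins=np.arange(.1,.18,.004)))
k=(d>0)&(rr<.032)&(abs(z-.148)<.004)&(rr>.006); q=X[k]; print('z',np.median(q[:,2]),cv2.minAreaRect(q[:,:2].astype(np.float32)),cv2.minEnclosingCircle(q[:,:2].astype(np.float32)))
A=np.c_[q[:,:2]-[.482,-.1412],np.ones(len(q))]; print('tilt',np.linalg.lstsq(A,q[:,2],rcond=None)[0])
im2,_=read_camera('top'); cv2.imwrite('pics/fin_c.png',np.hstack([cv2.resize(im[60:330,200:440,::-1],(480,540)),cv2.resize(im2[210:285,400:440,::-1],(288,540))]))
E
```

```text
[ 0.48187176 -0.1413291   0.28384065] [ 0.32093836 -0.17415189 -1.22926114] 27.5
(array([   0,   10,   41,  258,   22,    0,   13,   58,   64,   86,   95,
        555, 3290,   23,   73,   27,    0,    0,    0]), array([0.1  , 0.104, 0.108, 0.112, 0.116, 0.12 , 0.124, 0.128, 0.132,
       0.136, 0.14 , 0.144, 0.148, 0.152, 0.156, 0.16 , 0.164, 0.168,
       0.172, 0.176]))
z 0.148838395469564 ((0.48179271817207336, -0.14020489156246185), (0.0548255555331707, 0.05328209698200226), 4.8468337059021) ((0.48186275362968445, -0.14111781120300293), 0.027825133875012398)
tilt [ 0.00230329 -0.01461937  0.14873598]
```

View pics/fin_c.png

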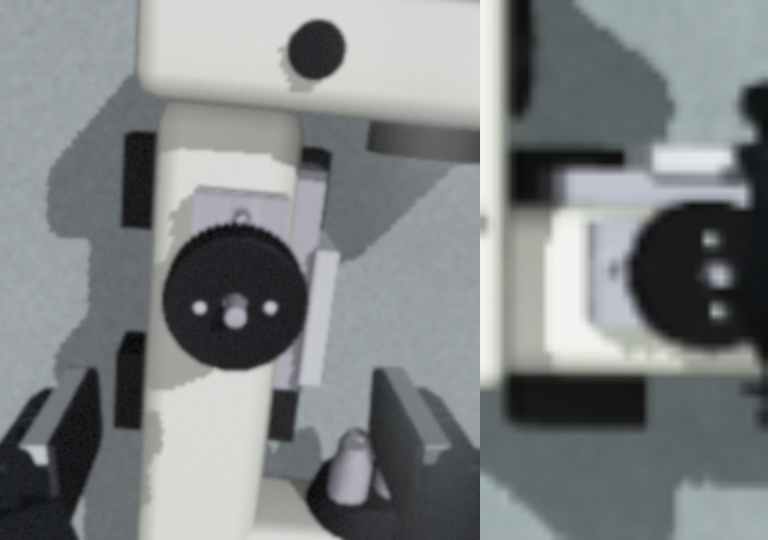

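The knob is seated. Its top is at 0.1488 against 0.148 expected, with the same +0.7 to 0.8 mm bias seen on the plate and collar. It is centred and level, the shaft tip shows through at (235,312), and the gripper is clear.

```bash
python3 -c "
from h import *
print(job.hand_in(), st()['time'])"
```

```text
the job is handed in; nothing more can be done
the job is handed in; nothing more can be done
```

The bearing plate, the aluminium collar and the black coarse knob are all on the axle and released, and I handed the job in at about 28 s of the 72 s allowed. Hand-in gives no verdict.

| Part | Top face measured | Expected | Centred |
|---|---|---|---|
| Bearing plate | 112.9 mm | 112 mm | within about 0.5 mm |
| Tension collar | 124.7 mm | 124 mm | within about 0.5 mm |
| Coarse knob | 148.8 mm | 148 mm | about 1 mm at most |

- **Height:** all three read 0.7–0.9 mm high by the same amount. I put that down to camera calibration, because it is inside the tolerance and the same for each part.
- **Level:** collar and knob both fitted at about 0.015 rad tilt, against a limit of 0.07 rad. I did not fit the plate's tilt once it was seated, but its top-face heights spread only about 2 mm.
- **Forces:** the knob's slot was turned to the tang, measured at about +0.068 rad. It slid on with no force, and I saw about 6 N when it reached the collar.
- **Other checks:** my moves stayed clear of the bystanders and the purple look-alikes, but I did not measure them again at the end. Two independent estimates of the microscope's angle first differed by about 2.6 degrees; the dowel and boss-edge fits settled it, and the plate went over its pins without catching.

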